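# Cap the pepper mill and hold it over the ramekin

## Task

The pepper grinder on the lazy Susan has just been refilled: put its black cap back on so that it sits fully home, and let go of the cap. Then take the capped grinder by its body, lift it over the row of eggs without touching them, and finish still holding it upright and still, centred over the blue ramekin with its foot about 15 mm above the rim, ready to grind; it must never touch the ramekin. Leave the salt grinder, the egg rack, the ramekin and the green egg separator where they are.

Things in the scene. Friction and masses are not known exactly. Their poses are not given: they have to be found in the camera images.
- pepper: Pepper grinder without its cap: upright clear acrylic tube with dark filling and a black foot, 52 mm outer diameter, 100 mm tall, open at the top (mouth 43 mm inner diameter, at least 30 mm free depth), about 160 g. Loose, standing on the lazy Susan's platter. Origin: centre of its underside; z up along its axis. Wall rigid, may be gripped anywhere on the outside.
- cap: Pepper grinder's cap, 50 g, upright on the shelf, 42 mm tall. Bottom up: grey plug dia 39 x 14 mm, foot tapered to 30 mm over 5 mm; black flange dia 47 x 6 mm; black round knob dia 32 x 22 mm. Origin: centre of the plug's underside, z up. Plug fits the mouth with 2 mm play all round; seated, flange on rim, its origin is 86 mm above the grinder's (128 mm tall in all). Only its weight holds it.
- salt: Salt grinder, same size and shape as the pepper grinder but with white filling and a silvery cap fixed on, 128 mm tall in all. Loose, on the lazy Susan across from the pepper grinder, 110 mm between axes. Origin: centre of underside; z up.
- susan: Lazy Susan, fixed to the shelf: round wooden platter 225 mm in diameter whose upper face is 27 mm above the shelf. The platter turns on its foot, but stiffly (about 0.2 N m). Origin: its centre at shelf level; z up. About 0.38 m beyond it, to the far left, a fixed egg cooker 170 mm tall stands out of the way.
- rack: Plywood egg rack with five brown and cream eggs seated firmly in a row: 300 mm long, 64 mm wide, egg tops 68 mm high. Loose, about 550 g. It lies between the lazy Susan and the ramekin. Origin: centre of underside; x along the row, y across it, z up.
- ramekin: Blue fluted ceramic ramekin, open upward, 86 mm outer diameter at the rim, 45 mm high, loose. Origin: centre of its underside; z up; the rim is 45 mm above it.
- separator: Bright green plastic egg separator, lying on the shelf beyond the ramekin and rack: round cup 72 mm in diameter and 22 mm high with a flat handle reaching 115 mm along its x. Loose, 40 g. Origin: centre under the cup.
Not all that is in view belongs to the job. What is shaped like the pepper but yellow is not meant.

How it is judged:
On the way, in this order (a step that is already met when the one before it is completed fails the run):
1. the cap sits fully home on the pepper grinder, let go, while the grinder stands on the lazy Susan (z of cap in the frame of pepper between 0.082 and 0.09 m and x of cap in the frame of pepper between -0.006 and 0.006 m and y of cap in the frame of pepper between -0.006 and 0.006 m and angle between the z axis of cap and the z axis of pepper, either way round below 0.1 rad and contact force between the fingers and cap below 0.1 N and height (world z) of pepper below 0.035 m and angle between pepper's own z axis and vertical below 0.1 rad and horizontal distance between pepper and susan below 0.1 m), for 0.2 s.
2. the capped grinder passes above the row of eggs, foot higher than the eggs (z of cap in the frame of pepper between 0.082 and 0.09 m and x of cap in the frame of pepper between -0.006 and 0.006 m and y of cap in the frame of pepper between -0.006 and 0.006 m and angle between the z axis of cap and the z axis of pepper, either way round below 0.1 rad and height (world z) of pepper above 0.068 m and y of pepper in the frame of rack between -0.04 and 0.04 m and x of pepper in the frame of rack between -0.19 and 0.19 m).
At the end, for the whole second after the job is handed in: Grinder held in the fingers, still, upright within 0.12 rad, axis within 12 mm of the ramekin centre, foot 4 to 28 mm above its rim, not touching it; cap fully home (4 mm, 0.1 rad). Moved less than: ramekin 12 mm, rack 15 mm, separator 20 mm, salt 30 mm and upright (z of cap in the frame of pepper between 0.082 and 0.09 m and x of cap in the frame of pepper between -0.006 and 0.006 m and y of cap in the frame of pepper between -0.006 and 0.006 m and angle between the z axis of cap and the z axis of pepper, either way round below 0.1 rad and horizontal distance between pepper and ramekin below 0.012 m and z of pepper in the frame of ramekin between 0.049 and 0.073 m and angle between pepper's own z axis and vertical below 0.12 rad and linear speed of pepper below 0.02 m/s and contact force between the fingers and pepper above 1 N and contact force between pepper and ramekin below 0.1 N and distance of ramekin from where it was at the start of the episode below 0.012 m and angle between ramekin's own z axis and vertical below 0.1 rad and distance of salt from where it was at the start of the episode below 0.03 m and angle between salt's own z axis and vertical below 0.2 rad and distance of rack from where it was at the start of the episode below 0.015 m and distance of separator from where it was at the start of the episode below 0.02 m); the arm keeps its last pose, push and grip.
It fails at once if the grinder touches the ramekin (contact force between pepper and ramekin above 0.5 N).
It fails at once if the eggs or their rack are touched or pushed away (contact force between rack and pepper above 0.5 N or contact force between rack and the arm above 0.5 N or contact force between rack and the fingers above 0.5 N or distance of rack from where it was at the start of the episode above 0.015 m).
It fails at once if the salt grinder is tipped or moved away (angle between salt's own z axis and vertical above 0.4 rad or distance of salt from where it was at the start of the episode above 0.03 m).
It fails at once if the ramekin or the separator is pushed away (distance of ramekin from where it was at the start of the episode above 0.012 m or distance of separator from where it was at the start of the episode above 0.02 m).
It also fails if it takes over 56 s, if anything falls off the work surface, if the arm or the gripper's body presses on something with over 40 N, if the wrist force passes 120 N, or if a joint passes its speed limit or range.

## Robot

A 7-joint arm with a two-finger parallel gripper is mounted at the origin on the work surface. World frame = base frame: x ahead of the robot, y to its left, z up, the work surface at z = 0. Lengths are in m, angles in rad, forces in N, time in s.
With the tool pointing down it reaches from about 0.35 to 0.9 m from the base axis. Payload 19.9 kg.
Tool frame: the origin (TCP) lies between the finger pads; the fingertips stand 19 mm ahead of it and the grasp point (between the pads) is the TCP; z points along the fingers, y is the direction in which the jaws open and shut (so a half turn about z gives the same grasp; the last joint's range is limited). The gripper opens to 94 mm and grips with 3 to 60 N. Pads are 16 mm wide; open, the fingers measure 119 mm over their backs; the gripper's body (75 mm by 177 mm) begins 78 mm behind the grasp point.
Start: joints at [1.204, 0.417, -0.01, 1.614, 0.005, 1.111, -0.053], TCP at [0.2, -0.592, 0.224] pointing down, gripper open.
Joint ranges: [-2.81, 2.81], [-0.39, 2.02], [-1.27, 1.25], [0.06, 2.57], [-1.19, 4.33], [0.19, 2], [-2.82, 2.82]. Speed limits (rad/s): [1.89, 1.89, 2.39, 2.39, 3.01, 3.01, 3.01].

## Interface

Orientations are given as a 3x3 rotation matrix whose columns are the frame's x, y, z axes.
In Python, from rig import robot gives the robot as it stands. Calls block until the motion is done:
- robot.move_ptp(position, orientation): joint-space move of the TCP to a pose.
- robot.move_linear(position, velocity=0.15, frame=None, threshold=None): straight line of the TCP; frame=None keeps the orientation; velocity is the mean speed in m/s. With threshold (N) it stops when the force on the tool has changed by that much, and returns True; else False.
- robot.goto_joints(angles): joint-space move.
- robot.gripper_to(opening): finger opening in m; the grip force is fixed at half the most; returns when the fingers have stopped.
- robot.pause(seconds).
- robot.ik(position, orientation): joint angles nearest the present ones, or None.
- robot.get_state(): the state.
- robot.grab_frame(name): name is "side" or "top" or "wrist"; returns the picture (480x640x3 uint8, red, green, blue); there is no depth.
- robot.camera_info(name): a dict with "fx", "fy", "cx", "cy" (pixels), "rvec" (rotation vector, rad) and "tvec" (3), from world to camera coordinates, as OpenCV has them. Camera axes: x right, y down, z forward; pixel columns grow to the right and rows downward; lengths in m; the calibration is good to about 2 mm. A picture is of the moment at which its call begins: read the wrist's pose just before it. camera_info takes no time and is no camera call; for the wrist camera it gives the pose at the moment of the call.
A pose or a line that the arm cannot do raises robot.PlanningError and nothing moves.
- robot.sign_off(): hands the job in, once; it reports no verdict.
The state is a dict: "time": time; "qpos": joint angles; "joint_vel": joint speeds; "effort": joint torques, N m; "ee_pos": TCP position; "tool_rot": TCP orientation; "force": force on the tool from outside, world axes, zero at the start; "moment": the same for the moment, N m; "opening": finger opening in m.
Only numpy, scipy, OpenCV 4.12 (cv2) and the standard library are available. Lean on these libraries where they do the work, as an engineer would, in place of code of your own. Each camera call takes 0.05 s, during which the arm holds its last target. There are 200 camera calls.

## Working session

There is one attempt and no reset: what is moved stays moved. The work goes in short steps, each a Python script; the robot and the scene stay as the last script left them, time stands still between calls to the robot, and variables do not carry over. Pictures are saved under pics/ and viewed, about 8 in all and at most 12, crops included, and the job is handed in when it is done.

```bash
mkdir -p pics
cat > h.py <<'E'
import numpy as np, cv2
from rig import robot
def snap(name,fn):
    ci=robot.camera_info(name); im=robot.grab_frame(name)
    cv2.imwrite(fn,cv2.cvtColor(im,cv2.COLOR_RGB2BGR)); return im,ci
def K(ci): return np.array([[ci["fx"],0,ci["cx"]],[0,ci["fy"],ci["cy"]],[0,0,1.]])
def back(ci,u,v,z):
    R=cv2.Rodrigues(np.array(ci["rvec"],float))[0]; t=np.array(ci["tvec"],float).ravel()
    c=-R.T@t; d=R.T@np.linalg.inv(K(ci))@[u,v,1]; return c+d*(z-c[2])/d[2]
def proj(ci,P):
    return cv2.projectPoints(np.array(P,float).reshape(-1,1,3),np.array(ci["rvec"],float),np.array(ci["tvec"],float),K(ci),None)[0].reshape(-1,2)
def down(a): # jaw (y) axis at angle a from world x
    y=np.array([np.cos(a),np.sin(a),0]); z=np.array([0,0,-1.]); return np.column_stack([np.cross(y,z),y,z])
E
python3 - <<'E'
from h import *
for n in("top","side"):
    im,ci=snap(n,f"pics/{n}0.png")
    R=cv2.Rodrigues(np.array(ci["rvec"],float))[0]; print(n,ci,-R.T@np.array(ci["tvec"]).ravel())
s=robot.get_state(); print(s["time"],s["ee_pos"],s["tool_rot"],s["opening"])
E
```

```text
top {'fx': 553.4735842415446, 'fy': 553.4735842415446, 'cx': 324.9866311285606, 'cy': 245.08295086969972, 'rvec': array([ 2.17728194, -2.0503213 ,  0.21475585]), 'tvec': array([-0.01107175,  0.49496798,  1.22109476])} [0.23911743 0.01081653 1.29572148]
side {'fx': 521.7740443848746, 'fy': 521.7740443848746, 'cx': 321.07753594955165, 'cy': 239.5868900685404, 'rvec': array([ 0.82734989, -2.54640635,  1.09242553]), 'tvec': array([0.43999681, 0.22072255, 0.82232871])} [0.09022915 0.61668702 0.7280769 ]
0.1 [ 0.19994076 -0.5918173   0.22387643] [[ 9.47396246e-01  3.20062798e-01 -3.98694091e-04]
 [ 3.20063044e-01 -9.47395664e-01  1.05103091e-03]
 [-4.13251599e-05 -1.12334998e-03 -9.99999368e-01]] 0.09405509494087888
```

View pics/top0.png

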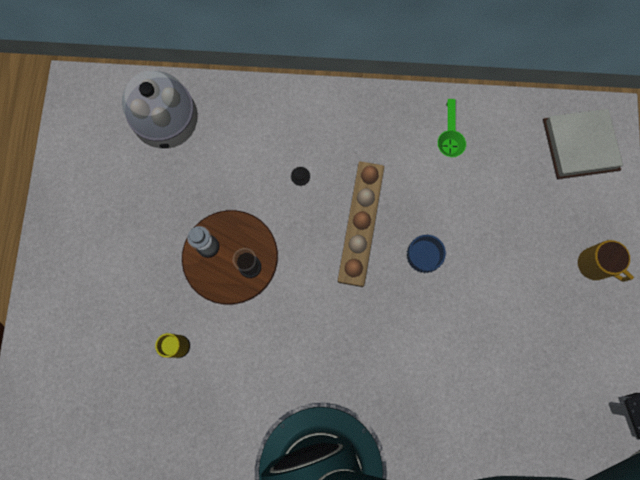

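View pics/side0.png

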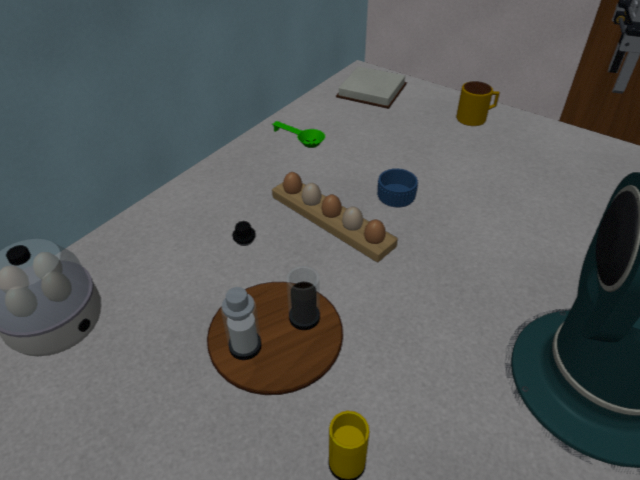

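The top view shows these things:
- **Black round things:** the knob at (300,176) and the one at (147,89). The latter is the egg cooker's lid knob. The one standing alone on the shelf fits the cap.
- **Tube-shaped things:** (246,262) is clear with dark filling, on the platter. (202,240) has a silvery cap and is the salt. (171,345) is yellow and is the decoy. The pepper is the one at (246,262).

I'll confirm with enlarged crops and overlaid models.

```bash
cat > ov.py <<'E'
from h import *
def circ(p,r,z,n=48):
    a=np.linspace(0,2*np.pi,n); return np.c_[p[0]+r*np.cos(a),p[1]+r*np.sin(a),np.full(n,z)]
def crop(im,ci,cur,c,w,S):
    x0,y0=int(c[0]-w/2),int(c[1]-w/2)
    im=cv2.copyMakeBorder(im,100,100,100,100,cv2.BORDER_CONSTANT)[y0+100:y0+w+100,x0+100:x0+w+100]
    im=cv2.resize(im[:,:,::-1],(S,S),interpolation=cv2.INTER_CUBIC)
    for pts,col in cur:
        q=(proj(ci,pts)-[x0-.5,y0-.5])*S/w
        cv2.polylines(im,[np.round(q*8).astype(np.int32)],False,col,1,cv2.LINE_AA,3)
    cv2.putText(im,f"{x0},{y0} w{w}",(4,14),0,.45,(0,255,255),1); return im
E
cat > m.py <<'E'
from ov import *
ims={n:(cv2.imread(f"pics/{n}0.png")[:,:,::-1],robot.camera_info(n)) for n in("top","side")}
T,S=ims["top"],ims["side"]
# colour centroids, each against projected solid silhouettes
def mask(im,f,c,w):
    m=np.zeros(im.shape[:2],np.uint8); x,y=c
    m[y-w:y+w,x-w:x+w]=f(im.astype(int)[y-w:y+w,x-w:x+w]); return m
dark=lambda a:(a.max(2)<50)
blue=lambda a:(a[...,2]-a[...,0]>40)
green=lambda a:(a[...,1]-a[...,0]>80)
def hull(ci,discs,p):
    P=np.vstack([circ(p,r,z) for r,z in discs]); m=np.zeros((480,640),np.uint8)
    cv2.fillConvexPoly(m,cv2.convexHull(np.round(proj(ci,P)*16).astype(np.int32)),1,shift=4); return m
from scipy.optimize import minimize
def fit(views,discs,p0):
    def cost(p): return sum(((cv2.GaussianBlur(hull(ci,discs,p)*255.,(0,0),1.5)-cv2.GaussianBlur(m*255.,(0,0),1.5))**2).sum() for m,ci in views)
    r=minimize(cost,p0,method="Nelder-Mead",options=dict(initial_simplex=[p0,[p0[0]+.01,p0[1]],[p0[0],p0[1]+.01]],xatol=2e-4)); return r.x
ram0=back(T[1],426,253,.045)[:2]; cap0=back(T[1],300,176,.03)[:2]; pep0=back(T[1],244,259,.127)[:2]
ramD=[(.036,0),(.043,.045)]; 
ramT=fit([(mask(T[0],blue,(426,253),30),T[1])],ramD,ram0); ramS=fit([(mask(S[0],blue,(397,187),30),S[1])],ramD,ram0)
ram=(ramT+ramS)/2
capT=fit([(mask(T[0],dark,(300,176),18),T[1])],[(.0235,.014),(.0235,.02),(.016,.042)],cap0)
print("ram",ramT,ramS,"cap",cap0,capT,"pep0",pep0,"yellow",back(T[1],168,344,.1))
cap=capT
sus=back(T[1],230,256,.027)[:2]; salt=back(T[1],200,235,.155)[:2]
print("sus",sus,"salt",salt,"d",np.hypot(*(salt-pep0)),"mid",(salt+pep0)/2)
rc=[back(T[1],u,v,.015)[:2] for u,v in((360,162),(384,166),(364,286),(338,282))]; print("rack corners",np.round(rc,3))
Y=(0,255,255);G=(0,255,0)
def models():
    c=[(circ(pep0,.026,.127),G),(circ(pep0,.026,.027),Y),(circ(cap,.0235,.02),G),(circ(cap,.016,.042),Y),(circ(ram,.043,.045),G),(circ(salt,.026,.027),Y),(circ(sus,.1125,.027),G)]
    return c
g=[]
for (im,ci),tag in((T,0),(S,1)):
    row=[crop(im,ci,models(),proj(ci,[[*p,z]])[0],w,264) for p,z,w in((pep0,.08,60+20*tag),(cap,.02,44),(ram,.02,64))]
    g.append(np.hstack(row))
cv2.imwrite("pics/ov1.png",np.vstack(g))
E
python3 m.py
```

```text
ram [ 0.49386874 -0.21598634] [ 0.50760268 -0.2414763 ] cap [0.66390611 0.0885554 ] [0.6686546  0.08909045] pep0 [0.43809091 0.18957535] yellow [0.25023441 0.3384167  0.1       ]
sus [0.46021523 0.23800849] salt [0.4789423  0.28240331] d 0.10141926159303918 mid [0.45851661 0.23598933]
rack corners [[ 0.714 -0.054]
 [ 0.707 -0.113]
 [ 0.41  -0.078]
 [ 0.416 -0.017]]
```

View pics/ov1.png

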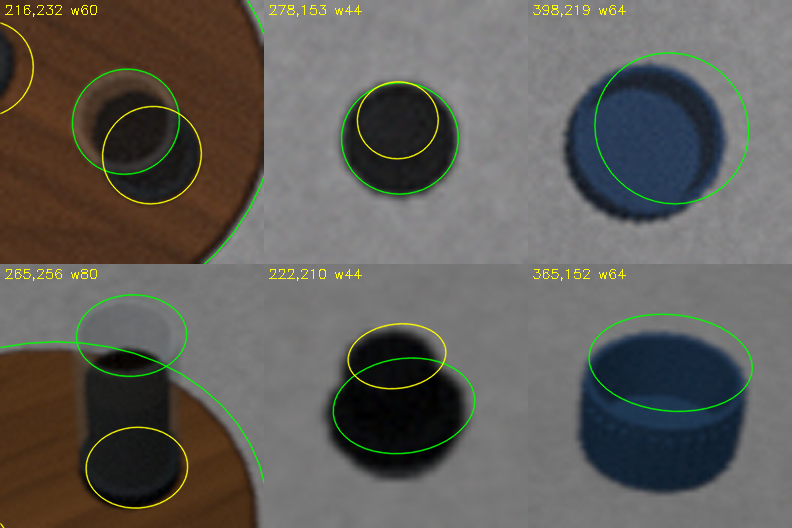

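The crops confirm it: the clear tube with dark filling and black foot is the pepper, and the stepped black knob with flange is the cap. Both sit close to their overlays. The ramekin's side-view mask was poor, so its averaged fit is off. I'll refine all three with the wrist camera, starting now with the ramekin, then the pepper, then the cap.

Run:
```python
from h import *
import pickle
a=np.arctan2(-.041,.093); R=down(a); D={}
for n,p in(("ram",(.494,-.216)),("pep",(.438,.190)),("cap",(.668,.089))):
    h=.36 if n!="cap" else .25
    robot.move_ptp([p[0],p[1],h],R); robot.pause(.2)
    im,ci=snap("wrist",f"pics/w_{n}.png"); D[n]=ci
    s=robot.get_state(); print(n,s["time"],s["ee_pos"],s["qpos"].round(2) if hasattr(s["qpos"],"round") else s["qpos"])
    Rc=cv2.Rodrigues(np.array(ci["rvec"],float))[0]; print(-Rc.T@np.array(ci["tvec"]).ravel(),Rc[2],ci["fx"],proj(ci,[[*p,.05]]))
pickle.dump(D,open("w.pkl","wb"))
v=[cv2.resize(cv2.imread(f"pics/w_{n}.png"),(400,300),interpolation=cv2.INTER_AREA) for n in D]
cv2.imwrite("pics/w3.png",np.vstack([np.hstack(v[:2]),np.hstack([v[2],v[2]*0])]))
```

```text
ram 2.15 [ 0.49383192 -0.21648524  0.35982452] [ 0.7   0.18 -0.4   1.63  0.07  1.34 -0.13]
[ 0.52535495 -0.14702115  0.52092664] [-0.1051569  -0.23674454 -0.9658644 ] 360.31114677247757 [[323.56381462 201.64422679]]
pep 3.9167 [0.43825201 0.1895144  0.35992557] [ 0.32  0.09 -0.84  1.76  0.07  1.33 -0.95]
[0.46990348 0.25902795 0.52110129] [-0.10496814 -0.23687288 -0.96585347] 360.31114677247757 [[323.11803618 201.80845782]]
cap 5.2333 [0.66778865 0.08944175 0.25109359] [ 0.32  0.59 -0.75  1.43  0.41  1.28 -0.89]
[0.69884765 0.15939109 0.41254383] [-0.10263103 -0.23740165 -0.96597481] 360.31114677247757 [[323.50163303 219.70069816]]
```

View pics/w3.png

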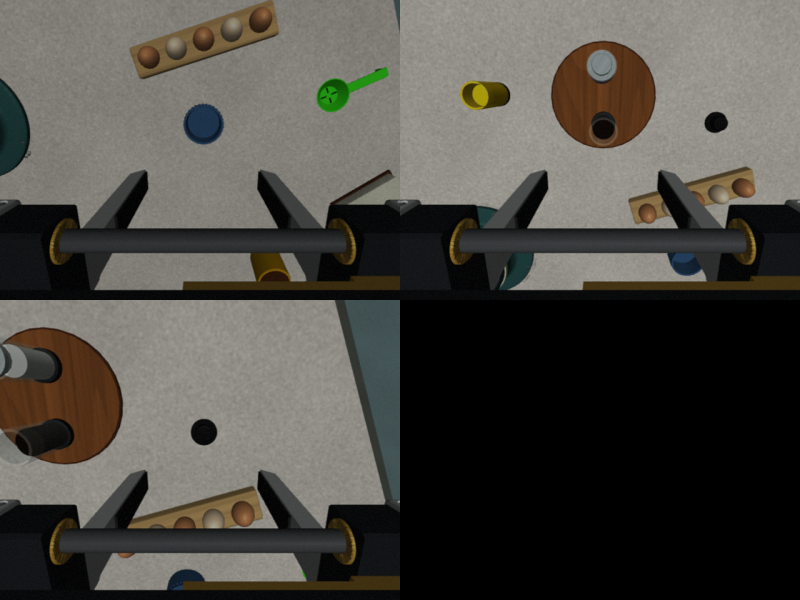

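Wrist views at half scale: the ramekin is at (203,124), the pepper mouth at about (604,128) with the salt directly behind it, and the cap at (204,432). Next I fit them at full resolution and overlay.

```bash
cat > m2.py <<'E'
import io,contextlib
with contextlib.redirect_stdout(io.StringIO()): exec(open("m.py").read())
import pickle; D=pickle.load(open("w.pkl","rb")); W={n:(cv2.imread(f"pics/w_{n}.png")[:,:,::-1],D[n]) for n in D}
blue=lambda a:(a[...,2]-a[...,0]>18)
dark=lambda a:(a.max(2)<70)
mk=lambda V,f,c,w:(mask(V[0],f,c,w),V[1])
rv=[mk(T,blue,(426,253),30),mk(S,blue,(397,187),30),mk(W["ram"],blue,(325,198),45)]
ramD=[(.0415,0),(.043,.045)]
for v in rv: print("ram",fit([v],ramD,ramT),v[0].sum())
ram=fit(rv,ramD,ramT)
capD=[(.0195,.002),(.0235,.014),(.0235,.02),(.016,.042)]
cv=[mk(T,dark,(300,176),18),mk(S,dark,(244,233),20),mk(W["cap"],dark,(326,211),35)]
for v in cv: print("cap",fit([v],capD,capT),v[0].sum())
cap=fit(cv,capD,capT); pep=pep0
print("all",ram,cap)
cur=[(circ(pep,.026,.127),G),(circ(pep,.026,.027),Y),(circ(cap,.0235,.02),G),(circ(cap,.016,.042),Y),(circ(ram,.043,.045),G)]
g=[]
for V,L in((W,0),((T),1)):
    g.append(np.hstack([crop(*(V[n] if L==0 else V),cur,proj((V[n] if L==0 else V)[1],[[*p,z]])[0],w,264) for n,p,z,w in(("pep",pep,.08,70),("cap",cap,.02,50),("ram",ram,.02,80))]))
cv2.imwrite("pics/ov2.png",np.vstack(g))
E
python3 m2.py
```

```text
ram [ 0.49684382 -0.2182699 ] 1028
ram [ 0.49501949 -0.21427131] 1290
ram [ 0.49647084 -0.21486332] 3169
cap [0.6686546  0.08909045] 278
cap [0.67118499 0.09111136] 437
cap [0.67147666 0.09069391] 1375
all [ 0.49659313 -0.21559508] [0.67130448 0.09035236]
```

View pics/ov2.png

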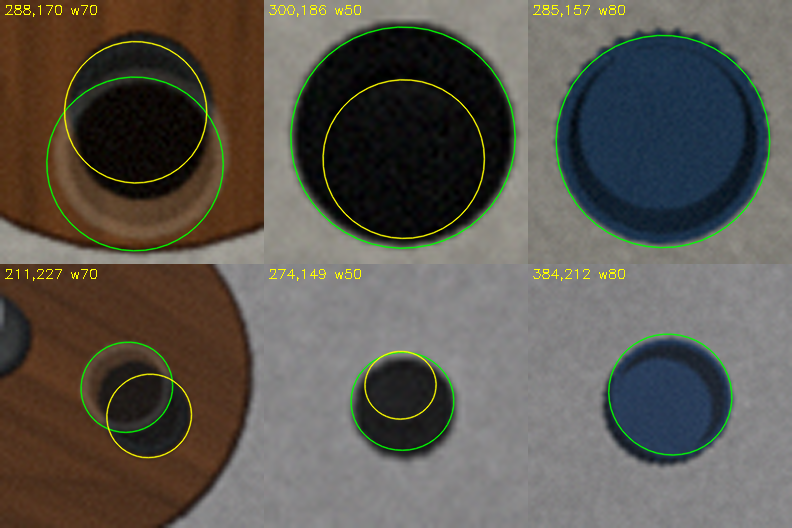

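In the wrist crop, the pepper's rim and foot both sit about (+6,−10) zoomed px from the model (+1.7,−2.6 px). I'll correct the pepper by that. The cap and ramekin overlays fit. Next I pick up the cap by its knob, with the fingertips above the flange.

```bash
cat > g1.py <<'E'
from h import *
import pickle; D=pickle.load(open("w.pkl","rb"))
p=[.43809,.18958]; E=[]
for z in(.127,.027): E.append(back(D["pep"],*(proj(D["pep"],[[*p,z]])[0]+[1.7,-2.6]),z)[:2])
pep=np.mean(E,0); print(E,pep)
R=down(np.arctan2(-.041,.093)); c=[.6713,.0906]
robot.move_linear([*c,.13],.2,frame=R); robot.move_linear([*c,.0415],.1)
robot.gripper_to(.02); s=robot.get_state(); print(s["opening"],s["ee_pos"])
robot.move_linear([*c,.25],.2); print(robot.get_state()["opening"])
robot.move_linear([*pep,.25],.25); robot.pause(.3)
im,ci=snap("wrist","pics/hold.png"); s=robot.get_state(); print(s["time"],s["ee_pos"],s["opening"])
pickle.dump((ci,s["ee_pos"],pep),open("hold.pkl","wb"))
from ov import *
cur=[(circ(pep,.026,.127),(0,255,0)),(circ(pep,.026,.027),(0,255,255)),(circ(s["ee_pos"],.0235,s["ee_pos"][2]-.0215),(0,0,255))]
cv2.imwrite("pics/hold_c.png",crop(im,ci,cur,proj(ci,[[*pep,.16]])[0],180,600))
E
python3 g1.py
```

```text
[array([0.44100114, 0.19149716]), array([0.44168821, 0.19192653])] [0.44134467 0.19171184]
0.03124841277643337 [0.67129291 0.09061347 0.04147578]
0.03172592267254176
10.7 [0.4415403  0.19162205 0.24987048] 0.031324310761715025
```

View pics/hold_c.png

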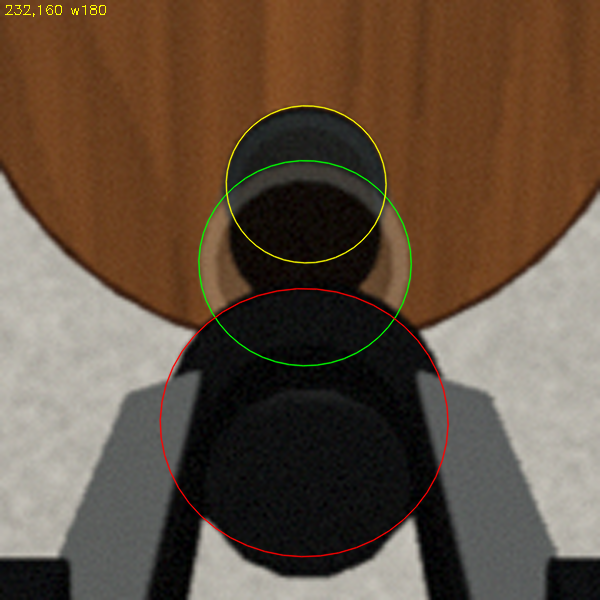

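The opening is 31 mm, so the cap's knob is held. The pepper's foot and rim overlays (305,185 and 305,262) match, and the cap's flange edge at (303,288) matches its predicted circle to within 1 mm. I'll lower it guarded.

```bash
cat > g2.py <<'E'
from h import *
import pickle; ci,e,pep=pickle.load(open("hold.pkl","rb"))
robot.move_linear([*pep,.175],.12); robot.pause(.2)
print(robot.move_linear([*pep,.153],.04,threshold=4)); s=robot.get_state(); print(s["time"],s["ee_pos"],s["force"])
if .1515<s["ee_pos"][2]<.158:
    robot.gripper_to(.06); robot.pause(.3); robot.move_linear([*pep,.28],.2); robot.pause(.2)
    im,ci=snap("wrist","pics/seat.png"); im2,ci2=snap("side","pics/seat_s.png"); print(robot.get_state()["time"])
    from ov import *
    cur=[(circ(pep,.026,.127),(0,255,0)),(circ(pep,.026,.027),(0,255,255)),(circ(pep,.0235,.133),(0,0,255)),(circ(pep,.016,.155),(255,0,255))]
    cv2.imwrite("pics/seat_c.png",np.hstack([crop(im,ci,cur,proj(ci,[[*pep,.1]])[0],130,400),crop(im2,ci2,cur,proj(ci2,[[*pep,.09]])[0],90,400)]))
E
python3 g2.py
```

```text
True
12.1917 [0.4412068  0.19160859 0.15394222] [1.1352811  0.38576817 3.07777443]
14.2
```

View pics/seat_c.png

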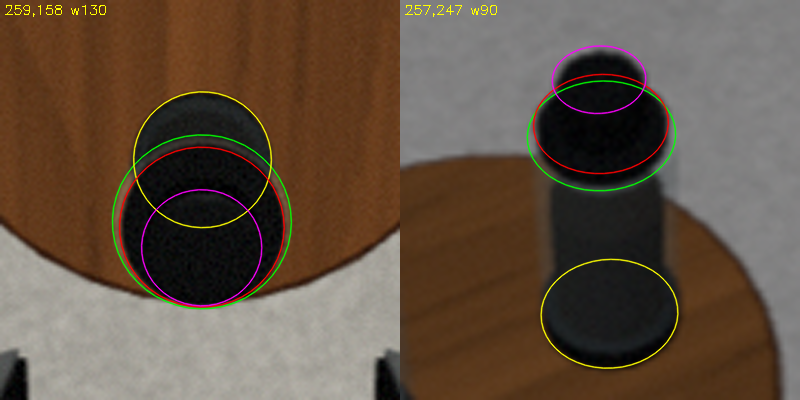

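The cap is home: contact came at TCP 0.154, against 0.1545 predicted, and the flange at (202,225) and knob at (202,248) match the seated model in both views. Now I grasp the body, lift, and cross the eggs to a high position over the ramekin.

```bash
cat > g3.py <<'E'
from h import *
from ov import *
import pickle; _,_,pep=pickle.load(open("hold.pkl","rb")); ram=np.array([.4965,-.2150])
robot.gripper_to(.094); robot.move_linear([*pep,.18],.2)
hit=robot.move_linear([*pep,.092],.12,threshold=8); s=robot.get_state(); print(hit,s["ee_pos"],s["force"])
if not hit:
    robot.gripper_to(.03); s=robot.get_state(); print(s["opening"],s["time"])
    if .048<s["opening"]<.056:
        robot.move_linear([*pep,.205],.12); print(robot.get_state()["opening"])
        robot.move_linear([*ram,.205],.15); robot.pause(.3)
        im,ci=snap("wrist","pics/over.png"); im2,ci2=snap("side","pics/over_s.png"); im3,ci3=snap("top","pics/over_t.png")
        s=robot.get_state(); e=s["ee_pos"]; print(s["time"],e,s["opening"],s["force"]); f=e[2]-.065
        cur=[(circ(ram,.043,.045),(0,255,0)),(circ(e,.026,f),(0,255,255)),(circ(e,.026,f+.1),(255,255,0)),(circ(e,.0235,f+.106),(0,0,255))]
        c=lambda im,ci,w:crop(im,ci,cur,proj(ci,[[*ram,.12]])[0],w,400)
        cv2.imwrite("pics/over_c.png",np.hstack([c(im,ci,220),c(im2,ci2,130)]))
E
python3 g3.py
```

```text
False [0.4417077  0.19196358 0.09265414] [-0.57873789  0.81104575  0.04873374]
0.051038169202131854 17.175
0.050918495184049374
21.6 [ 0.49650702 -0.21499404  0.20501852] 0.05073104508353426 [-0.52073999  0.4432611  -1.77844124]
```

View pics/over_c.png

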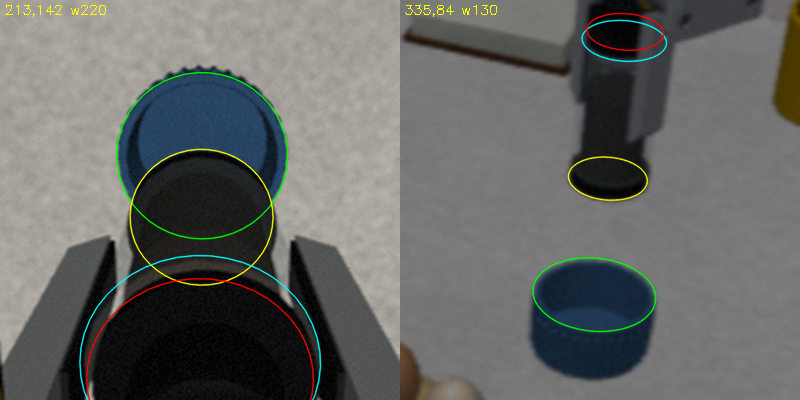

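The grinder is held (opening 51 mm) with the cap home. Its foot, at (201,217) in the left crop and (608,178) in the right, and the ramekin rim, at (202,155) and (594,295), match the models within 1–2 mm. Now I lower it slowly to 15 mm.

```bash
cat > g4.py <<'E'
from h import *
from ov import *
ram=np.array([.4965,-.2150])
print(robot.move_linear([*ram,.126],.06,threshold=8)); robot.pause(.5)
im,ci=snap("wrist","pics/fin.png"); im2,ci2=snap("side","pics/fin_s.png")
s=robot.get_state(); e=s["ee_pos"]; print(s["time"],e,s["tool_rot"],s["opening"],s["force"]); f=e[2]-.0657
cur=[(circ(ram,.043,.045),(0,255,0)),(circ(e,.026,f),(0,255,255)),(circ(e,.026,f+.1),(255,255,0)),(circ(e,.0235,f+.106),(0,0,255))]
c=lambda im,ci,w:crop(im,ci,cur,proj(ci,[[*ram,.08]])[0],w,400)
cv2.imwrite("pics/fin_c.png",np.hstack([c(im,ci,220),c(im2,ci2,130)]))
E
python3 g4.py
```

```text
False
23.6667 [ 0.49649318 -0.21503064  0.12601652] [[ 4.03742289e-01  9.14872438e-01 -7.65371855e-04]
 [ 9.14872509e-01 -4.03742656e-01 -4.01182987e-04]
 [-6.76044522e-04 -5.38243132e-04 -9.99999627e-01]] 0.05057076828237059 [ 0.54193117 -0.76369161 -3.30537733]
```

View pics/fin_c.png

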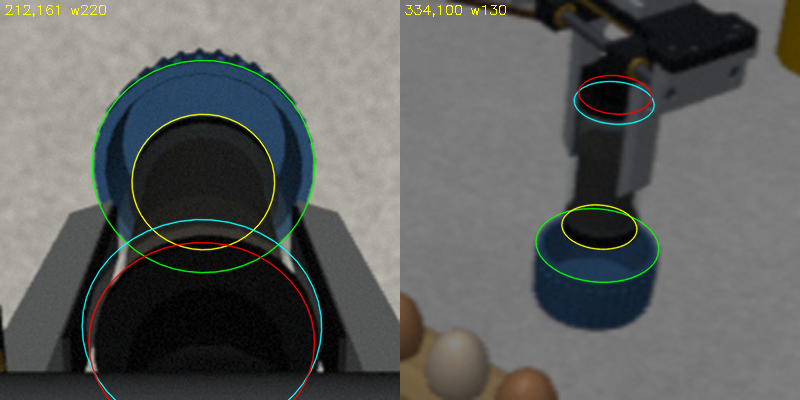

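The foot at (203,182) is centred over the ramekin at (203,165) to within a few mm once the height difference is allowed for, clear of the rim, and the cap is in place. Handing in.

```bash
python3 -c "
from rig import robot
robot.sign_off()"
```

```text
the job is handed in; nothing more can be done
```

The cap is back on the pepper grinder, and the job was handed in with the capped grinder held upright over the ramekin. The robot's clock read about 23.7 s of the 56 s allowed; sign-off gave no verdict.

- **Cap:** I picked it up by its knob and lowered it until it made contact at TCP z 0.154 m, against 0.1545 m predicted for fully home. The wrist and side pictures after letting go matched the seated model.
- **Carry:** I gripped the body at an opening of 51 mm and crossed the eggs with the foot about 0.14 m above the shelf. Nothing was touched as far as I could tell: no force jump in the guarded moves, but I made no separate check of the rack, salt or separator afterwards.
- **Final pose:** The foot is about 15 mm above the ramekin rim, and the tool is vertical within 0.001 rad. The final pictures show the grinder centred to within an estimated 2–3 mm, with the cap still home.
- **Disagreements:** The cameras differed by 2–4 mm on object positions, so I relied mainly on the wrist camera. One early ramekin fit, from the side view, was wrong because of a bad colour mask and was redone.

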